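# Trip test of a bench earth-leakage breaker

### The job

Do the monthly trip test on the bench power box that has the round test button: press the button down until its lever drops, then lift that lever back up past its catch so that it stays up by itself. Do it gently, by hand-like forces, and leave the lever of the other box and everything else on the bench as they are.

Things in the scene. Friction and masses are not known exactly. Their poses are not given: they have to be found in the camera images.
- breaker_box: the power box with the breaker, fixed: grey, 200 x 130 mm, flat top 80 mm above the bench. Origin on the bench, 95 mm behind its front face, midway across; own -x is its front (roughly towards the robot), z up. On top: a white drum (radius 28 mm, 56 mm wide, axis along y, rising to 118 mm) with the lever, and 80 mm behind the lever's hinge the round test button
- button_top (a point): centre of the top of the round black test button (36 mm diameter), 100 mm above the bench when up, at x = +45 mm, y = 0 of the breaker box. Travels 11 mm straight down against a spring (1.8 N at first, 6 N at the end, then a hard stop), with a few N more of catch friction (5 to 9 N in all) until the breaker trips at 3 to 8 mm. Released, it comes back up; it also dips by itself while the lever is lifted past the catch
- test_button (a joint): how far the test button is pressed, m: 0 = up, 0.011 = fully down
- lever_hinge (a point): middle of the breaker lever's hinge axis (along the box's y), at x = -35 mm, y = 0, 90 mm above the bench
- lever_bar (a point): middle of the black crossbar of the breaker's T-shaped lever: a round bar 16 mm thick, 84 mm long along the box's y, 85 mm from the hinge; stem 12 x 14 mm. It moves with the lever: 175 mm above the bench over the hinge when upright; about 128 mm above the bench and 76 mm in front of the hinge when dropped
- breaker_lever (a joint): breaker lever angle, rad: 0 = upright, latched; grows as it drops towards the box's front; 1.1 = dropped. A spring and its weight press it down: about 1.4 N at the bar when dropped, 1.7 N near the top, plus 2 to 3 N to pass the catch (0.6 to 0.1). It must be lifted a little past upright (below about -0.03; stop at -0.08) for the catch to hold it, else it drops again
- switch_box: the other power box, of the same size and shape, fixed, with the same kind of T-lever but a low square white block in place of the round button. Leave its lever alone
- switch_bar (a point): middle of the crossbar of the other box's lever, which may stand at any angle and stays where it is
- jar_gap: loose sample jar, 42 mm diameter, 70 mm tall, standing between the two boxes; origin under its middle. Leave it alone
- jar_left: loose sample jar, 42 mm diameter, 70 mm tall, on the left; origin under its middle
- jar_right: loose sample jar, 48 mm diameter, 60 mm tall, on the right; origin under its middle
- red_lid: loose lid 72 mm diameter, 14 mm high, lying on the bench before the boxes; origin under its middle
- blue_lid: loose lid 42 mm diameter, 13 mm high, lying on top of the other box near its edge; origin under its middle
- amber: loose reagent bottle, 84 mm diameter, 190 mm tall, on the left; origin under its middle
- pipette: loose pipette, 240 mm long, 24 mm thick, lying on the bench on the right; origin under its middle

How it is judged (in metres and radians):
On the way, in this order (a step that is already met when the one before it is completed fails the run):
1. the test button is pressed in (over 3 mm) while the lever still stands (value of joint test_button above 0.003 m and value of joint breaker_lever below 0.3 rad).
2. the breaker's lever has dropped (over 0.95 rad) (value of joint breaker_lever above 0.95 rad), for 0.2 s.
3. the lever is lifted back past its catch (below -0.02 rad) (value of joint breaker_lever below -0.02 rad).
At the end, for the whole second after the job is handed in: the breaker's lever stands up by itself, held by its catch (-0.06 to 0.1 rad from upright), and is still; the test button is back up (within 1.5 mm) (value of joint breaker_lever between -0.06 and 0.1 rad and velocity of joint breaker_lever between -0.1 and 0.1 rad/s and value of joint test_button below 0.0015 m); the robot touches nothing.
It fails at once if the test button is pushed with more than 25 N (contact force between any of the fingers, the arm and test_button above 25 N).
It fails at once if the breaker's lever is pushed with more than 25 N (contact force between any of the fingers, the arm and breaker_lever above 25 N).
It fails at once if the other box's lever is moved by more than 10 mm (distance of switch_bar from where it was at the start of the episode above 0.01 m).
It fails at once if a bystander is shifted by more than 20 mm (distance of any of jar_gap, jar_left, jar_right, red_lid, blue_lid, amber, pipette from where it was at the start of the episode above 0.02 m).
It also fails if it takes over 51 s, if anything falls off the work surface, if the arm or the gripper's body presses on something with over 40 N, if the wrist force passes 120 N, or if a joint passes its speed limit or range.

### The arm

A 6-joint arm with a two-finger parallel gripper is mounted at the origin on the work surface. World frame = base frame: x ahead of the robot, y to its left, z up, the work surface at z = 0. Lengths are in m, angles in degrees, forces in N, time in s.
With the tool pointing down it reaches from about 0.35 to 0.875 m from the base axis. Payload 4.2 kg.
Tool frame: the origin (TCP) lies at the very end of the fingers, on their centre line; the grasp point (between the pads) lies 19 mm behind it; z points along the fingers, y is the line along which they close (so a half turn about z gives the same grasp; the last joint's range is limited). The gripper opens to 87 mm and grips with 3 to 60 N. Pads are 19 mm wide; open, the fingers measure 117 mm over their backs; the gripper's body (75 mm by 190 mm) begins 51 mm behind the grasp point.
Start: joints at [-58.808, 22.042, 0.453, 0, -68.411, -14.817], TCP at [0.176, -0.6, 0.223] pointing down, gripper open.
Joint ranges: [-179.83, 179.83], [-69.29, 118.12], [-61.27, 80.66], [-181.25, 117.63], [-171.15, -9.14], [-177.46, 177.46]. Speed limits (degrees/s): [159.86, 159.86, 180, 180, 180, 180].

### API

Orientations are given as a 3x3 rotation matrix whose columns are the frame's x, y, z axes.
In Python, from station import sense, optics, r gives the robot as it stands. The module is installed in compiled form; this text tells all that it offers.
- The arm moves only by the shell command python3 -m pendant 'ROWS' [OPENING]. ROWS is JSON, a list that holds one entry, the list of rows, each a list of 4 numbers: the shift along the tool's x, y, z normalised to -1 to 1, where 1 is 100 mm, then the turn about the tool's z normalised to -1 to 1, where 1 is 2 rad. A call has 1 to 8 rows; each row is the pose to reach, as a shift and turn from the pose commanded when the call began, along the tool's axes at that moment; what a row does not reach only later rows make up. A row lasts 1/10 s, in which the tool goes at most 50 mm and 8.59 degrees, less where a joint would pass 70% of its speed; a pose out of reach is approached as far as the arm can. A call with a number of a shift or a turn outside -1 to 1 is refused whole. A call with a gripper value outside its range is refused whole. OPENING is the closure, from 0 (fully open) to 1 (shut), set as the call begins (- or left out, the last holds). The fingers move at their own pace and stop on an object; the grip force is fixed at half the most. Time passes only in rows, so rows that repeat a pose let the fingers close. It gives the time, the measured TCP pose, the force, the opening and the grip force at its end, in the units of the state.
- sense(): the state, without advancing time (a new reading comes with each control period).
- optics.capture(name): name is "side" or "top" or "wrist"; returns the picture (420x560x3 uint8, red, green, blue); there is no depth.
- optics.get_calibration(name): a dict with "camera_matrix" (3x3 intrinsics, pixels), "distortion" ([k1, k2, p1, p2, k3] as OpenCV has them; the pictures are not rectified), "camera_from_world" (4x4, takes a point from world to camera coordinates). Camera axes: x right, y down, z forward; pixel columns grow to the right and rows downward; lengths in m; the calibration is good to about 2 mm. A picture is of the moment at which its call begins: read the wrist's pose just before it. get_calibration takes no time and is no camera call; for the wrist camera it gives the pose at the moment of the call.
- r.finish_job(): hands the job in; it is judged then, once.
The state is a dict: "time_s": time; "joints": joint angles; "joint_velocities": joint speeds; "effort": joint torques, N m; "tcp_pos": TCP position; "ee_rot": TCP orientation; "wrist_force": force on the tool from outside, world axes, zero at the start; "moment": the same for the moment, N m; "gripper_width": opening from 0.0 (shut) to 1.0 (fully open); "gripper_force": force on a finger pad.
Only numpy, scipy, OpenCV 4.12 (cv2) and the standard library are available. Lean on these libraries where they do the work, as an engineer would, in place of code of your own. Each camera call takes 0.05 s, during which the arm holds its last target. There are 200 camera calls.

## Working session

There is one attempt and no reset: what is moved stays moved. The work goes in short steps, Python scripts to look and compute and a shell command to move; the robot and the scene stay as the last step left them, time stands still between calls to the robot, and variables do not carry over. Pictures are saved under pics/ and viewed, at most 10 in all, crops included, and the job is handed in when it is done.

```bash
mkdir -p pics
python3 - <<'E'
from station import sense, optics
import cv2,numpy as np
s=sense();print(s['time_s'],s['tcp_pos'],np.round(s['ee_rot'],3).tolist(),s['wrist_force'])
for n in("top","side"):
    c=optics.get_calibration(n);print(n,np.round(c['camera_matrix'],1).tolist(),c['distortion'],np.round(c['camera_from_world'],3).tolist())
    cv2.imwrite(f"pics/{n}0.png",optics.capture(n)[:,:,::-1])
E
```

```text
0.0 [ 0.17602536 -0.59905786  0.22143619] [[-0.959, -0.282, -0.001], [-0.282, 0.959, 0.002], [0.0, 0.002, -1.0]] [-0.08594828 -1.3303402   0.16196787]
top [[501.1, 0.0, 290.6], [0.0, 501.1, 210.0], [0.0, 0.0, 1.0]] [-0.047045  0.        0.        0.        0.      ] [[-0.004, -1.0, -0.012, 0.014], [-0.996, 0.005, -0.084, 0.529], [0.084, 0.012, -0.996, 1.163], [0.0, 0.0, 0.0, 1.0]]
side [[476.1, 0.0, 279.9], [0.0, 476.1, 207.2], [0.0, 0.0, 1.0]] [-0.14785382  0.          0.          0.          0.        ] [[-0.843, -0.537, 0.014, 0.424], [-0.364, 0.551, -0.751, 0.296], [0.396, -0.638, -0.661, 1.127], [0.0, 0.0, 0.0, 1.0]]
```

View pics/top0.png

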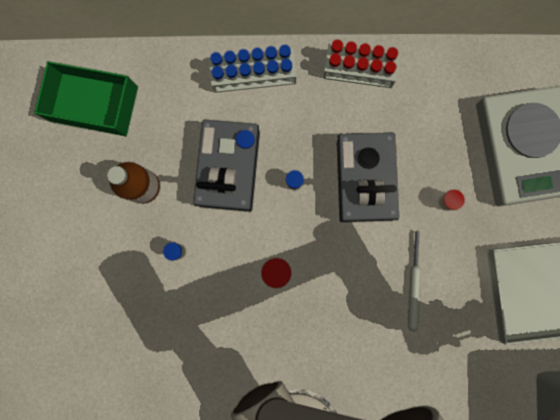

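View pics/side0.png

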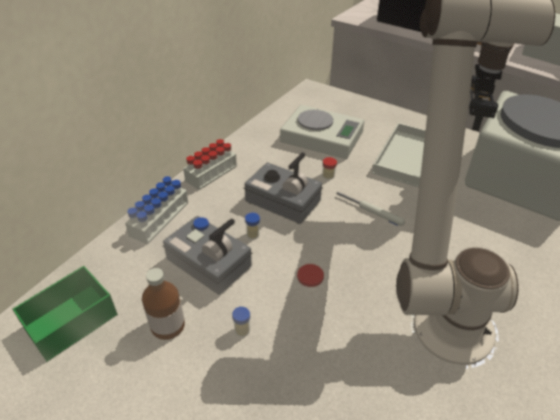

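The breaker box is the right one in the top view: button at about (369,157), bar at about (376,188), box corners (339,134), (394,133), (399,219), (342,221). The other box, with the square block, is on the left. I'll enlarge the breaker to refine these.

```bash
cat > h.py <<'E'
import numpy as np,cv2
from station import sense,optics
def ray(n,uv,z,c=None):
    c=c or optics.get_calibration(n);T=np.array(c['camera_from_world'])
    p=cv2.undistortPoints(np.array([[uv]],float),np.array(c['camera_matrix']),np.array(c['distortion']))[0,0]
    o=-T[:3,:3].T@T[:3,3];d=T[:3,:3].T@np.array([p[0],p[1],1]);return o+d*(z-o[2])/d[2]
def proj(n,P,c=None):
    c=c or optics.get_calibration(n);T=np.array(c['camera_from_world'])
    return cv2.projectPoints(np.array(P,float).reshape(-1,3),cv2.Rodrigues(T[:3,:3])[0],T[:3,3],np.array(c['camera_matrix']),np.array(c['distortion']))[0][:,0]
E
python3 - <<'E'
from h import *
im=cv2.imread('pics/top0.png')
c=im[120:235,325:415];cv2.imwrite('pics/c.png',cv2.resize(c,None,fx=5,fy=5,interpolation=cv2.INTER_CUBIC))
m=(im.max(2)<32).astype(np.uint8)
m[:120]=0;m[235:]=0;m[:,:325]=0;m[:,415:]=0
n,l,s,ce=cv2.connectedComponentsWithStats(m)
for i in range(1,n):
    if s[i,4]>8: print(s[i],ce[i])
for uv,z in [((369,157.5),.1),((376,188.5),.175),((339,134),.08),((394,133),.08),((399,219),.08),((342,221),.08)]:print(uv,ray('top',uv,z).round(4))
E
```

```text
[337 139   7  83 156] [339.37179487 182.53205128]
[358 148  21  20 332] [367.78012048 157.39457831]
[356 181  30  24 249] [369.64257028 190.74698795]
(369, 157.5) [ 0.639  -0.1646  0.1   ]
(376, 188.5) [ 0.5598 -0.1669  0.175 ]
(339, 134) [ 0.6974 -0.1002  0.08  ]
(394, 133) [ 0.6992 -0.2257  0.08  ]
(399, 219) [ 0.5026 -0.2326  0.08  ]
(342, 221) [ 0.4987 -0.1045  0.08  ]
```

View pics/c.png

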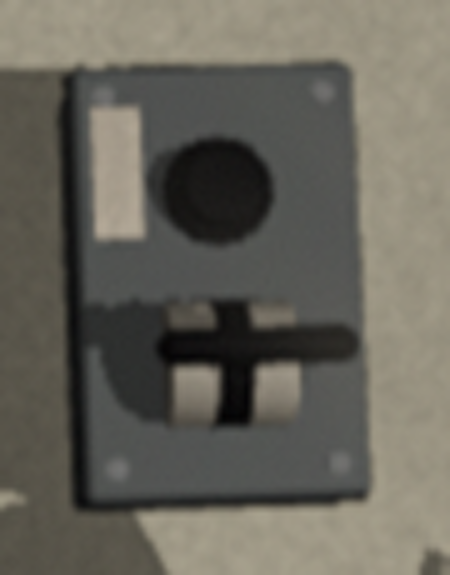

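Box yaw comes out at about 1.8°. The button top is at about (0.639, -0.165) and the hinge at about (0.559, -0.167). I'll align the tool with the box, close the fingers, rise and travel.

```bash
python3 -m pendant '[[[0,0,-0.3,0.06],[0,0,-0.5,0.127],[0,0,-0.5,0.127]]]' 1
for i in 1; do python3 -m pendant '[[[-0.25,0.25,0,0],[-0.5,0.5,0,0],[-0.75,0.75,0,0],[-0.95,0.9,0,0],[-0.95,0.9,0,0]]]'; done
python3 -c "
from h import *
s=sense();R=np.array(s['ee_rot']);print(s['tcp_pos'],R.round(3).tolist(),s['wrist_force'],s['gripper_width']);print(R.T@(np.array([.639,-.1645,.13])-s['tcp_pos']))"
```

```text
time_s: 0.4
tcp_pos: [0.1766, -0.601, 0.2757]
ee_rot: [[-1.0, -0.031, 0.002], [-0.031, 1.0, -0.006], [-0.002, -0.006, -1.0]]
wrist_force: [-0.0, 0.2, -0.4]
gripper_width: 0.809
gripper_force: 0.0
time_s: 0.9
tcp_pos: [0.2699, -0.5045, 0.2716]
ee_rot: [[-0.999, -0.037, -0.0], [-0.037, 0.999, 0.002], [0.0, 0.002, -1.0]]
wrist_force: [-0.7, -0.8, -0.4]
gripper_width: 0.351
gripper_force: 0.0
[ 0.26991699 -0.50453442  0.27158505] [[-0.999, -0.037, -0.0], [-0.037, 0.999, 0.002], [0.0, 0.002, -1.0]] [-0.68117286 -0.8189413  -0.43581041] 0.3508849869022674
[-0.38141402  0.32593356  0.14206568]
```

```bash
python3 -m pendant '[[[-0.25,0.22,0,0],[-0.5,0.44,0,0],[-0.75,0.66,0,0],[-0.95,0.82,0,0]]]' >/dev/null
python3 -m pendant '[[[-0.25,0.22,0,0],[-0.5,0.44,0,0],[-0.75,0.66,0,0],[-0.95,0.82,0,0]]]' >/dev/null
python3 -m pendant '[[[-0.25,0.22,0,0],[-0.5,0.44,0,0],[-0.75,0.66,0,0],[-0.95,0.82,0,0]]]' >/dev/null
python3 -m pendant '[[[-0.25,0.22,0,0],[-0.5,0.44,0,0],[-0.75,0.62,0,0],[-0.95,0.78,0,0],[-0.95,0.78,0,0],[-0.95,0.78,0,0]]]' >/dev/null
python3 -c "
from h import *
s=sense();c=optics.get_calibration('wrist');im=optics.capture('wrist')
cv2.imwrite('pics/w1.png',im[:,:,::-1])
R=np.array(s['ee_rot']);print(s['time_s'],s['tcp_pos'],R.round(3).tolist(),s['wrist_force'],s['gripper_width']);print(R.T@(np.array([.639,-.1645,.13])-s['tcp_pos']))
print(proj('wrist',[[.639,-.1645,.1],[.559,-.167,.175]],c), c['camera_from_world'])"
```

```text
2.7 [ 0.63751459 -0.17098529  0.27103151] [[-0.999, -0.033, -0.003], [-0.033, 0.999, 0.0], [0.003, 0.0, -1.0]] [ 1.0864096  -0.05642699 -0.5279534 ] 0.0014080419426530076
[-0.0020657   0.00639313  0.14102841]
[[286.84206126 199.59324213]
 [289.62502366 115.87295669]] [[-3.25837609e-02  9.99468756e-01  7.09772986e-04  1.92260217e-01]
 [ 9.67350912e-01  3.13580864e-02  2.51493309e-01 -6.52565989e-01]
 [ 2.51337447e-01  8.88119738e-03 -9.67858777e-01  2.77456417e-01]
 [ 0.00000000e+00  0.00000000e+00  0.00000000e+00  1.00000000e+00]]
```

View pics/w1.png

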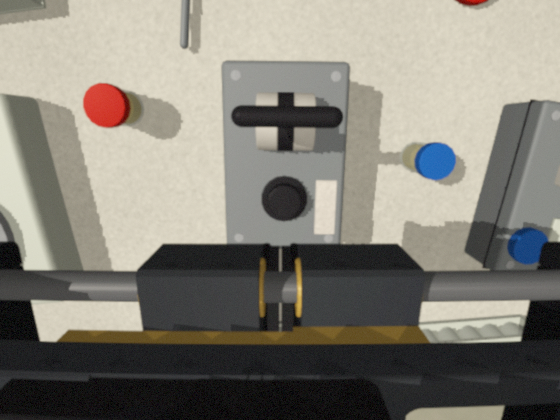

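The wrist view confirms the geometry: button at (285,199) against a predicted (287,200), and bar centre at (287,117) against (290,116). Descending now.

```bash
python3 -m pendant '[[[-0.02,0.05,0.3,0],[-0.02,0.05,0.6,0],[-0.02,0.05,0.95,0],[-0.02,0.05,0.95,0]]]' >/dev/null
python3 -m pendant '[[[0,0,0.2,0],[0,0,0.4,0],[0,0,0.55,0],[0,0,0.62,0],[0,0,0.62,0],[0,0,0.62,0]]]'
```

```text
time_s: 3.75
tcp_pos: [0.6404, -0.1662, 0.1172]
ee_rot: [[-0.999, -0.032, 0.002], [-0.032, 0.999, -0.001], [-0.002, -0.001, -1.0]]
wrist_force: [0.1, -0.9, 0.0]
gripper_width: 0.004
gripper_force: 0.0
```

```bash
python3 -m pendant '[[[0,0,0.05,0],[0,0,0.1,0],[0,0,0.14,0],[0,0,0.16,0],[0,0,0.18,0],[0,0,0.20,0],[0,0,0.20,0]]]'
python3 -m pendant '[[[0,0,0.01,0],[0,0,0.02,0],[0,0,0.03,0],[0,0,0.03,0]]]'
```

```text
time_s: 4.45
tcp_pos: [0.6396, -0.1656, 0.0957]
ee_rot: [[-0.999, -0.032, -0.0], [-0.032, 0.999, -0.0], [0.0, -0.0, -1.0]]
wrist_force: [-1.4, 1.0, 2.5]
gripper_width: 0.001
gripper_force: 1.1
time_s: 4.85
tcp_pos: [0.6396, -0.1657, 0.0927]
ee_rot: [[-0.999, -0.032, -0.0], [-0.032, 0.999, -0.0], [0.0, -0.0, -1.0]]
wrist_force: [-2.0, 0.5, 3.3]
gripper_width: 0.001
gripper_force: 2.1
```

```bash
python3 -c "
from h import *
im=np.hstack([cv2.resize(optics.capture('side')[130:240,210:350],None,fx=3,fy=3),optics.capture('top')[60:390:1,300:440][:330]])
cv2.imwrite('pics/s2.png',im[:,:,::-1])
print(sense()['wrist_force'])"
```

```text
[-2.82802017  1.18852961  4.62734092]
```

View pics/s2.png

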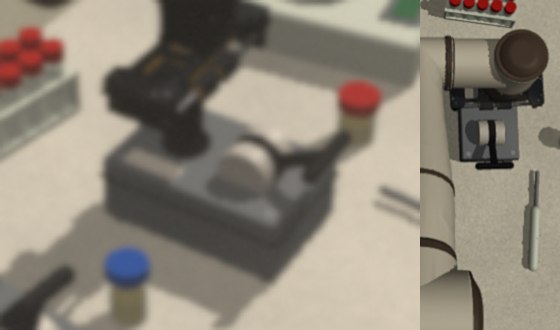

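The lever has dropped: the bar is now over the front edge, at about (375,225) in the top image. Next I rise, come forward of the bar, and check.

```bash
python3 -m pendant '[[[0,0,-0.2,0],[0,0,-0.5,0],[0,0,-0.8,0],[0,0,-1,0]]]' >/dev/null
python3 -m pendant '[[[0,0,-0.3,0],[0,0,-0.55,0],[0.3,0,-0.6,0],[0.6,0,-0.6,0],[0.95,0,-0.6,0],[0.95,0,-0.6,0]]]' >/dev/null
python3 -m pendant '[[[0.3,0,0,0],[0.6,0,0,0],[0.93,0,0,0],[0.93,0,0,0],[0.93,0,0,0]]]'
python3 -c "
from h import *
c=optics.get_calibration('wrist');im=optics.capture('wrist')
P=proj('wrist',[[.483,-.169,.128],[.639,-.1645,.1]],c);print(P)
print(ray('top',(375,225),.128))
cv2.imwrite('pics/w3.png',im[:,:,::-1])"
```

```text
time_s: 6.45
tcp_pos: [0.4524, -0.1718, 0.2528]
ee_rot: [[-0.999, -0.032, 0.002], [-0.032, 0.999, -0.0], [-0.002, -0.0, -1.0]]
wrist_force: [0.7, 0.3, 0.1]
gripper_width: 0.003
gripper_force: 0.0
[[282.73589962 240.84231728]
 [281.81698494 363.78227569]]
[ 0.48683    -0.17086872  0.128     ]
```

View pics/w3.png

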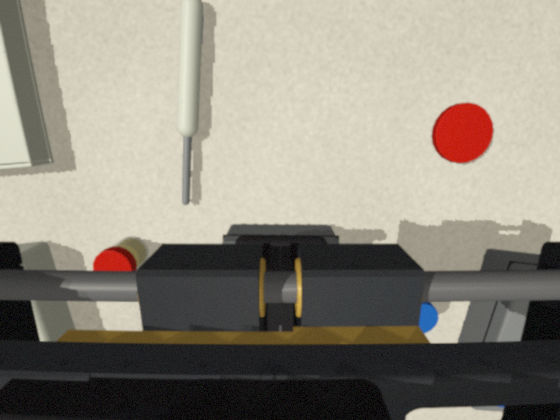

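Bar and box front sit where predicted (box front edge at about v=225, bar hidden behind the fingers at about v=241). Descending in front of the bar.

```bash
python3 -m pendant '[[[0.06,0.02,0.3,0],[0.06,0.02,0.6,0],[0.06,0.02,0.9,0],[0.06,0.02,0.9,0]]]' 
python3 -m pendant '[[[0,0,0.2,0],[0,0,0.35,0],[0,0,0.5,0],[0,0,0.65,0],[0,0,0.68,0],[0,0,0.68,0]]]'
python3 -c "
from h import *
im=cv2.resize(optics.capture('side')[120:240,210:350],None,fx=4,fy=4,interpolation=cv2.INTER_CUBIC)
cv2.imwrite('pics/s4.png',im[:,:,::-1])"
```

```text
time_s: 6.9
tcp_pos: [0.444, -0.1694, 0.1585]
ee_rot: [[-0.999, -0.031, -0.009], [-0.031, 1.0, 0.001], [0.009, 0.002, -1.0]]
wrist_force: [-0.4, 0.3, 0.3]
gripper_width: 0.004
gripper_force: 0.0
time_s: 7.5
tcp_pos: [0.4469, -0.17, 0.0951]
ee_rot: [[-0.999, -0.032, 0.001], [-0.032, 0.999, -0.0], [-0.001, -0.0, -1.0]]
wrist_force: [1.2, 0.1, 0.0]
gripper_width: 0.004
gripper_force: 0.0
```

View pics/s4.png

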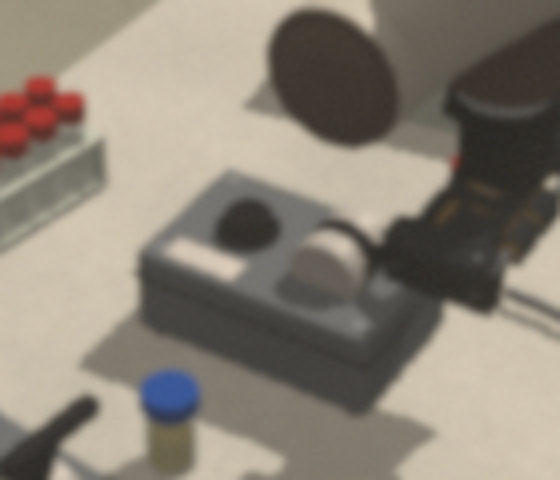

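Fingers are in front of the bar. Next: approach to contact and start the arc.

```bash
python3 -m pendant '[[[-0.08,0,0,0],[-0.13,0,0,0],[-0.16,0,0,0],[-0.18,0,0.0,0],[-0.20,0,-0.04,0],[-0.23,0,-0.08,0],[-0.25,0,-0.13,0],[-0.25,0,-0.13,0]]]'
```

```text
time_s: 8.35
tcp_pos: [0.4702, -0.169, 0.108]
ee_rot: [[-0.999, -0.032, -0.001], [-0.032, 1.0, 0.0], [0.001, 0.0, -1.0]]
wrist_force: [-2.7, -0.1, -0.6]
gripper_width: 0.007
gripper_force: 1.0
```

```bash
python3 -m pendant '[[[-0.04,0,-0.06,0],[-0.085,0,-0.12,0],[-0.13,0,-0.17,0],[-0.18,0,-0.22,0],[-0.235,0,-0.26,0],[-0.29,0,-0.30,0],[-0.29,0,-0.30,0]]]'
python3 -m pendant '[[[-0.05,0,-0.03,0],[-0.11,0,-0.06,0],[-0.17,0,-0.08,0],[-0.24,0,-0.10,0],[-0.24,0,-0.1,0]]]'
```

```text
time_s: 9.05
tcp_pos: [0.4986, -0.1685, 0.1392]
ee_rot: [[-0.999, -0.032, -0.003], [-0.032, 0.999, -0.001], [0.003, -0.001, -1.0]]
wrist_force: [-7.6, -1.5, 6.2]
gripper_width: 0.005
gripper_force: 3.6
time_s: 9.55
tcp_pos: [0.5248, -0.1677, 0.1488]
ee_rot: [[-0.999, -0.032, 0.002], [-0.032, 0.999, -0.001], [-0.002, -0.001, -1.0]]
wrist_force: [-2.3, -0.1, 1.7]
gripper_width: 0.004
gripper_force: 1.3
```

```bash
python3 -m pendant '[[[-0.04,0,-0.02,0],[-0.08,0,-0.03,0],[-0.12,0,-0.03,0],[-0.15,0,-0.03,0],[-0.17,0,-0.03,0],[-0.17,0,-0.03,0]]]'
python3 -m pendant '[[[-0.01,0,0,0],[-0.02,0,0,0],[-0.02,0,0,0]]]'
python3 -c "
from h import *
im=cv2.resize(optics.capture('side')[120:240,210:350],None,fx=4,fy=4,interpolation=cv2.INTER_CUBIC)
cv2.imwrite('pics/s5.png',im[:,:,::-1]);print(sense()['wrist_force'])"
```

```text
time_s: 10.15
tcp_pos: [0.5414, -0.1666, 0.1504]
ee_rot: [[-0.999, -0.032, 0.001], [-0.032, 0.999, 0.0], [-0.001, 0.0, -1.0]]
wrist_force: [0.3, 0.1, 0.3]
gripper_width: 0.006
gripper_force: 0.3
time_s: 10.45
tcp_pos: [0.5425, -0.1666, 0.1505]
ee_rot: [[-0.999, -0.032, -0.0], [-0.032, 0.999, 0.0], [0.0, 0.0, -1.0]]
wrist_force: [-1.9, 0.8, 1.3]
gripper_width: 0.004
gripper_force: 0.9
[-1.97704697  0.28489758  0.59618272]
```

View pics/s5.png

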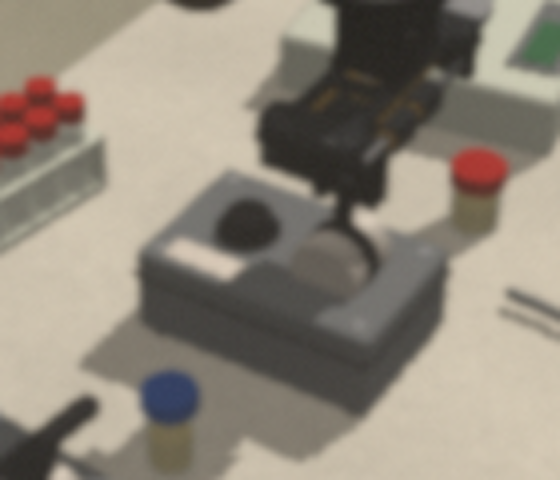

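Lever near upright and under the gripper. Now 1 mm steps until the force shows the stop.

```bash
python3 -m pendant '[[[-0.01,0,0,0],[-0.02,0,0,0],[-0.02,0,0,0]]]' | grep -E "tcp|wrist"
python3 -m pendant '[[[-0.01,0,0,0],[-0.01,0,0,0]]]' | grep -E "tcp|wrist"
python3 -m pendant '[[[-0.01,0,0,0],[-0.01,0,0,0]]]' | grep -E "tcp|wrist"
```

```text
tcp_pos: [0.5448, -0.1666, 0.1506]
wrist_force: [-1.5, 0.9, 0.8]
tcp_pos: [0.5458, -0.1667, 0.1506]
wrist_force: [-2.9, 0.9, 1.2]
tcp_pos: [0.5468, -0.1667, 0.1505]
wrist_force: [-1.7, 0.3, 1.9]
```

```bash
python3 -m pendant '[[[-0.005,0,0,0],[-0.01,0,0,0],[-0.01,0,0,0]]]' | grep -E "tcp|wrist"
python3 -m pendant '[[[-0.005,0,0,0],[-0.005,0,0,0]]]' | grep -E "tcp|wrist"
```

```text
tcp_pos: [0.5477, -0.1666, 0.1506]
wrist_force: [-1.9, 0.4, 1.8]
tcp_pos: [0.5482, -0.1666, 0.1505]
wrist_force: [-2.2, 0.3, 1.9]
```

```bash
python3 -m pendant '[[[-0.005,0,0,0],[-0.005,0,0,0]]]' | grep -E "tcp|wrist"
python3 -m pendant '[[[-0.005,0,0,0],[-0.005,0,0,0]]]' | grep -E "tcp|wrist"
python3 -m pendant '[[[-0.005,0,0,0],[-0.005,0,0,0]]]' | grep -E "tcp|wrist"
```

```text
tcp_pos: [0.5487, -0.1666, 0.1506]
wrist_force: [-1.6, 0.5, 1.8]
tcp_pos: [0.5492, -0.1666, 0.1506]
wrist_force: [-1.6, 1.2, 1.1]
tcp_pos: [0.5497, -0.1666, 0.1506]
wrist_force: [-2.0, -0.6, 2.6]
```

```bash
python3 -m pendant '[[[-0.005,0,0,0],[-0.005,0,0,0]]]' | grep -E "tcp|wrist"
python3 -m pendant '[[[-0.005,0,0,0],[-0.005,0,0,0]]]' | grep -E "tcp|wrist"
python3 -m pendant '[[[-0.005,0,0,0],[-0.005,0,0,0]]]' | grep -E "tcp|wrist"
```

```text
tcp_pos: [0.5502, -0.1666, 0.1506]
wrist_force: [-1.9, -0.4, 1.4]
tcp_pos: [0.5506, -0.1665, 0.1505]
wrist_force: [-2.3, 0.1, 1.4]
tcp_pos: [0.5506, -0.1665, 0.1505]
wrist_force: [-3.2, -0.3, 2.5]
```

```bash
python3 -m pendant '[[[-0.005,0,0,0],[-0.005,0,0,0]]]' | grep -E "tcp|wrist"
python3 -m pendant '[[[-0.005,0,0,0],[-0.005,0,0,0]]]' | grep -E "tcp|wrist"
```

```text
tcp_pos: [0.5507, -0.1665, 0.1505]
wrist_force: [-4.7, 0.7, 3.8]
tcp_pos: [0.5507, -0.1665, 0.1505]
wrist_force: [-6.0, 0.1, 5.1]
```

The stop is reached: the position holds and the force rises. Now I back off slowly, watching whether the lever follows.

```bash
python3 -m pendant '[[[0.02,0,0,0],[0.04,0,0,0],[0.06,0,0,0],[0.08,0,0,0],[0.08,0,0,0]]]' | grep -E "tcp|wrist"
python3 -m pendant '[[[0.05,0,0,0],[0.15,0,0,0],[0.3,0,0,0],[0.5,0,0,0],[0.7,0,0,0],[0.7,0,0,0]]]' | grep -E "tcp|wrist"
python3 -m pendant '[[[0.1,0,-0.3,0],[0.2,0,-0.6,0],[0.6,0,-0.9,0],[0.9,0,-0.9,0],[0.9,0,-0.9,0],[0.9,0,-0.9,0],[0.9,0,-0.9,0]]]'
python3 -c "
from h import *
a=optics.capture('side')[120:240,210:350];b=optics.capture('top')[120:240,300:440]
im=cv2.resize(np.hstack([a,b]),None,fx=2.8,fy=2.8,interpolation=cv2.INTER_CUBIC)
cv2.imwrite('pics/s6.png',im[:,:,::-1])"
```

```text
tcp_pos: [0.5438, -0.1667, 0.1503]
wrist_force: [-2.0, -0.3, -0.3]
tcp_pos: [0.4719, -0.1688, 0.1509]
wrist_force: [0.8, 0.5, -0.0]
time_s: 15.1
tcp_pos: [0.3852, -0.1718, 0.2405]
ee_rot: [[-0.999, -0.032, 0.001], [-0.032, 0.999, -0.0], [-0.001, -0.0, -1.0]]
wrist_force: [-0.5, 0.4, -0.5]
gripper_width: 0.002
gripper_force: 0.0
```

View pics/s6.png

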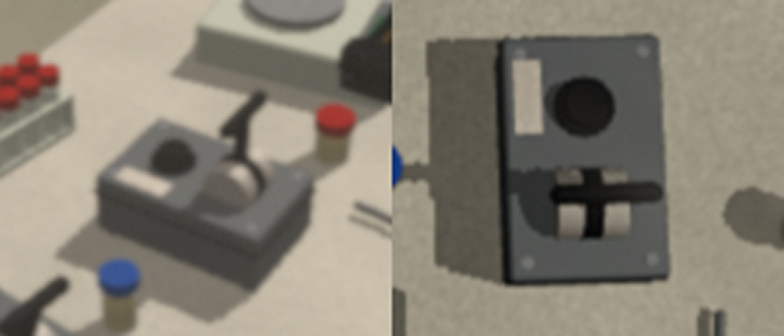

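The lever stands upright: its bar is at v≈188.6 in the top image, the same as at the start. The button looks up, and the robot is clear of everything.

```bash
python3 -c "
from station import r
print(r.finish_job())"
```

```text
the job is handed in; nothing more can be done
None
```

The trip test is done and handed in, though no verdict came back: the button press dropped the breaker's lever, I lifted it past its catch, and it stayed upright by itself with the button looking up; wrist-force readings stayed under 11 N, and the robot was kept clear of the other box and the loose items, which I didn't re-measure at the end.

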